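Close the recipe box and hold a clip open around the recipe card

ROBOT

A 6-joint arm with a two-finger parallel gripper is mounted at the origin on the work surface. World frame = base frame: x ahead of the robot, y to its left, z up, the work surface at z = 0. Lengths are in mm, angles in degrees, forces in N, time in s.
With the tool pointing down it reaches from about 400 to 925 mm from the base axis. Payload 3.4 kg.
Tool frame: the origin (TCP) lies between the finger pads; the fingertips stand 25 mm ahead of it and the grasp point (between the pads) lies 6 mm ahead of it; z points along the fingers, y is the line along which they close (so a half turn about z gives the same grasp; the last joint's range is limited). The gripper opens to 85 mm and grips with 20 to 120 N. Pads are 22 mm wide; open, the fingers measure 114 mm over their backs; the gripper's body (76 mm by 85 mm) begins 54 mm behind the grasp point. The pads swing forward as they close: fully open they stand 13 mm farther back than shut.
Start: joints at [-72.737, 17.578, 86.31, -0, 76.112, -4.211], TCP at [210.477, -535.099, 256.305] pointing down, gripper open.
Joint ranges: [-179.03, 179.03], [-60, 130.46], [8.19, 133.38], [-81.62, 261.62], [5.75, 156.47], [-153.77, 153.77]. Speed limits (degrees/s): [147.25, 147.25, 180, 180, 180, 180].

INTERFACE

Orientations are given as a 3x3 rotation matrix whose columns are the frame's x, y, z axes.
In Python, from rig import r, imaging gives the robot as it stands.
- The arm moves only by the tool servo_tool, never from a script. Its argument "targets" is one flat list of numbers, 6 for each row, row after row: the shift along the world's x, y, z each as a share of 150 mm, from -1 to 1, then the turn, a rotation vector about the world's x, y, z each as a share of 2 pi rad, from -1 to 1. A call has 1 to 8 rows; each row shifts and turns the commanded pose from where the row before left it; what a row does not reach is not made up. A row lasts 1/10 s, in which the tool goes at most 50 mm and 8.59 degrees, less where a joint would pass 70% of its speed; a pose out of reach is approached as far as the arm can. A call with a number of a shift or a turn outside -1 to 1 is refused whole. A call with a gripper value outside its range is refused whole. "hand" is the finger opening in mm, from 0 to 85.4, set as the call begins (left out, the last holds). The fingers move at their own pace and stop on an object; the grip force is fixed at half the most. Time passes only in rows, so rows that do not move let the fingers close. It gives the time, the measured TCP pose, the force, the opening and the grip force at its end, in the units of the state.
- r.get_state(): the state, without advancing time (a new reading comes with each control period).
- imaging.camera(name): name is "scene" or "top" or "wrist"; returns a dict with "frame" (400x640x3 uint8, red, green, blue), "mtx" (3x3 intrinsics, pixels), "world_to_cam" (4x4, takes a point from world to camera coordinates). Camera axes: x right, y down, z forward; pixel columns grow to the right and rows downward; lengths in mm; the calibration is good to about 2 mm. A picture is of the moment at which its call begins. There is no depth.
- r.close_job(): hands the job in; it is judged then, once.
The state is a dict: "time": time; "q": joint angles; "dq": joint speeds; "joint_efforts": joint torques, N m; "position": TCP position; "tool_rot": TCP orientation; "ft_force": force on the tool from outside, world axes, zero at the start; "moment": the same for the moment, N m; "grip_width": finger opening in mm; "gripper_force": force on a finger pad.
Only numpy, scipy, OpenCV 4.12 (cv2) and the standard library are available. Lean on these libraries where they do the work, as an engineer would, in place of code of your own. Each camera call takes 0.05 s, during which the arm holds its last target. There are 200 camera calls.

TASK

Set the lid of the wooden recipe box, with the recipe card standing in it, squarely and fully home on the box and let go of it. Then take the big spring clip by its handles, squeeze it wide open and hold it gaping around one of the card's upright side edges, about halfway up, with the card's edge well inside the mouth and clear of both jaws, so that I can tuck the shopping list in; finish there, still holding the clip open in the air. Don't let it nip or shove the card, never tip the lid over, and leave everything else where it is.

Things in the scene. Friction and masses are not known exactly. Their poses are not given: they have to be found in the camera images.
- recipe_box: Open wooden recipe box full of filed cards, loose, 0.9 kg: 130 mm along x, 150 along y, 96 tall, walls 8, mouth 114 x 134; the cards inside end 12 mm below the rim. Brass label frame on its -x face. Origin: centre of its underside, z up. It stands left or right of the clip, the lid on the other side. The lid is home when the lid's origin is 88 mm above this one.
- lid: Lift-off wooden lid, about 0.3 kg, starts on the counter right way up. Origin: centre of its underside, z up. A plug 108 (x) x 128 (y) x 8 mm (3 mm play a side in the box's mouth), on it a plate 130 x 150 x 10 mm, top at z 18. On top: a bar handle and a white card fixed upright at x +50: 127 mm along y, 3 thick, z 22 to 98, in a batten 118 x 13 mm, top at z 30. Either way round on the box will do.
- lid_handle (a point): Centre of the lid's dark wooden bar handle, at (-22, 0, 31) mm in the lid's frame, axes as the lid's: 40 mm along x, 16 mm thick along y, 26 mm tall, its foot on the plate's top. Its middle is 72 mm from the card; the lid's centre of mass lies about 30 mm from here towards the card, so grip it with 50 N or more.
- card_left (a point): Middle of the card's upright edge on the lid's +y side, at (50, 63.5, 66) mm in the lid's frame, 48 mm above the plate's top, in the middle of the card's 3 mm thickness. Axes as the lid's. The edge runs along z: the card's top is 32 mm above, the batten's top 36 mm below.
- card_right (a point): Middle of the card's upright edge on the lid's -y side, at (50, -63.5, 66) mm in the lid's frame. Otherwise as card_left.
- clip: Big dark steel spring clip (bag clip) with rubber jaw tips, 60 g, lying shut on its side, 40 mm tall as it lies: two levers either side of a coil spring (13 mm across) that is the pivot. This frame is the +y lever's: origin on the pivot axis at the underside, z up along the pivot, x towards the jaws. Jaws end 50 mm ahead of the pivot, handles 45 mm behind it. Shut, the jaws meet at y = 0.
- clip_handles (a point): Where to squeeze: 32 mm behind the pivot, midway between the shut handles, mid height ((-32, 0, 20) mm in clip). Shut, the flat handles flare backwards at 0.28 rad each, 22 mm apart over the outside at the pivot, 47 mm at the ends; fully squeezed they are nearly parallel, 25 mm apart. Each needs about 8 N to start and 16 N to open fully; a 30 to 40 N grip holds it open.
- clip_jaw (a joint): Opening angle between the clip's two levers, rad: 0 shut, 0.5 fully open on the stop (tips then gape 25 mm). Sprung shut. Each lever turns half of it away from the clip's centre line, so the centre line is clip's x axis turned by minus half this angle about z, through the pivot.
- tip_a (a point): Jaw tip of the +y lever (clip's): on its gripping face, 50 mm ahead of the pivot, 20 mm above the underside (mid height). Axes as clip; the open mouth is on its -y side.
- tip_b (a point): Jaw tip of the -y lever: on its gripping face, 50 mm ahead of the pivot, mid height. Its axes turn with that lever (as clip's when shut); the open mouth is on its +y side.
- spoon: Bystander, to be left alone: wooden spoon lying down beyond the clip. Origin: under the middle of the spoon.
- mug: Bystander, to be left alone: white mug, 80 mm across, 90 mm tall. Origin: centre of its underside.
- mill: Bystander, to be left alone: dark wooden pepper mill, 54 mm across, 158 mm tall. Origin: centre of its underside.
- ramekin: Bystander, to be left alone: low white ramekin, 84 mm across, 45 mm tall, near the robot. Origin: centre of its underside.
- spice: Bystander, to be left alone: amber glass spice jar, 44 mm across, 85 mm tall, near the robot. Origin: centre of its underside.
- timer: Bystander, to be left alone: white kitchen timer, 68 mm across, 56 mm tall. Origin: centre of its underside.
- tin: Bystander, to be left alone: steel tea tin, 76 mm across, 110 mm tall. Origin: centre of its underside.
Mind the look-alikes: they are no part of the job. Leave any yellow look-alike of the clip alone.

How it is judged (in metres and radians):
On the way, in this order (a step that is already met when the one before it is completed fails the run):
1. the lid sits fully home on the box and the gripper has let go of it (z of lid in the frame of recipe_box between 0.084 and 0.0905 m and horizontal distance between lid and recipe_box below 0.006 m and angle between the x axis of lid and the x axis of recipe_box, either way round below 0.08 rad and angle between recipe_box's own z axis and vertical below 0.05 rad and contact force between lid and the fingers below 0.2 N), for 0.2 s.
2. the clip is squeezed open and lifted off the counter (value of joint clip_jaw above 0.35 rad and height (world z) of clip above 0.06 m and contact force between clip and the fingers above 3 N), for 0.2 s.
At the end, for the whole second after the job is handed in: Lid home on box (origin 84-90.5 mm up, 6 mm, 0.08 rad, either way round), untouched by fingers. Clip held still, over 100 mm up, open over 0.38 rad, touching no card, lid or box; a card edge middle is 6-40 mm behind tip_a, 3 mm or more off both jaw faces, within 22 mm of jaw mid height (all of step 1 and value of joint clip_jaw above 0.38 rad and ((x of card_left in the frame of tip_a between -0.04 and -0.006 m and y of card_left in the frame of tip_a below -0.003 m and y of card_left in the frame of tip_b above 0.003 m and z of card_left in the frame of tip_a between -0.022 and 0.022 m) or (x of card_right in the frame of tip_a between -0.04 and -0.006 m and y of card_right in the frame of tip_a below -0.003 m and y of card_right in the frame of tip_b above 0.003 m and z of card_right in the frame of tip_a between -0.022 and 0.022 m)) and contact force between clip and lid below 0.3 N and contact force between clip and recipe_box below 0.3 N and contact force between clip and the fingers above 3 N and height (world z) of clip above 0.1 m and linear speed of clip below 0.02 m/s and linear speed of lid below 0.01 m/s); the arm keeps its last pose, push and grip.
It fails at once if the clip nips or shoves the card or the lid (contact force between clip and lid above 6 N).
It fails at once if the lid is tipped over (angle between lid's own z axis and vertical above 0.6 rad).
It fails at once if the recipe box is shoved away (distance of recipe_box from where it was at the start of the episode above 0.03 m).
It fails at once if a bystander is knocked away or over (distance of any of spoon, mug, mill, ramekin, spice, timer, tin from where it was at the start of the episode above 0.03 m or angle between any of mug, mill, ramekin, spice, timer, tin's own z axis and vertical above 0.6 rad).
It also fails if it takes over 64 s, if anything falls off the work surface, if the arm or the gripper's body presses on something with over 40 N, if the wrist force passes 120 N, or if a joint passes its speed limit or range.

## Working session

There is one attempt and no reset: what is moved stays moved. The work goes in short steps, Python scripts to look and compute and a tool call to move; the robot and the scene stay as the last step left them, time stands still between calls to the robot, and variables do not carry over. Pictures are saved under pics/ and viewed, at most 10 in all, crops included, and the job is handed in when it is done.

Besides the shell and the picture viewer there is one more tool, called in YAML: its name, and indented under it one key for each argument. servo_tool: Moves the arm, as the interface text tells. Its arguments: {"type":"object","properties":{"targets":{"type":"array"},"hand":{"type":"number"}},"required":["targets"]}

```bash
mkdir -p pics; cat > h.py <<'E'
import numpy as np, cv2
from rig import r, imaging
def cam(n,save=None):
    c=imaging.camera(n); f=np.ascontiguousarray(c["frame"][:,:,::-1]); 
    if save: cv2.imwrite(f"pics/{save}.png",f)
    return f,np.array(c["mtx"]),np.array(c["world_to_cam"])
def ray(K,T,uv):
    d=np.linalg.inv(K)@[uv[0],uv[1],1]; R=T[:3,:3]; return -R.T@T[:3,3], R.T@d
def onz(K,T,uv,z):
    o,d=ray(K,T,uv); return o+d*(z-o[2])/d[2]
def proj(K,T,p):
    q=K@(T[:3,:3]@np.asarray(p)+T[:3,3]); return q[:2]/q[2]
def tri(a,b):
    # a,b=(K,T,uv)
    o1,d1=ray(*a);o2,d2=ray(*b);s=np.linalg.lstsq(np.c_[d1,-d2],o2-o1,rcond=None)[0]
    p=o1+s[0]*d1;q=o2+s[1]*d2;return (p+q)/2,np.linalg.norm(p-q)
E
python3 - <<'E'
from h import *
a=cam("scene");b=cam("top")
cv2.imwrite("pics/s0.png",a[0]);cv2.imwrite("pics/t0.png",b[0])
np.savez("v0.npz",s=a[0],Ks=a[1],Ts=a[2],t=b[0],Kt=b[1],Tt=b[2])
print(a[1],a[2],b[1],b[2]);s=r.get_state();print(s)
E
```

```text
[[444.86411966   0.         318.47217049]
 [  0.         444.86411966 192.74208626]
 [  0.           0.           1.        ]] [[-5.39998707e-01  8.41661552e-01  2.68857556e-03  2.61582408e+02]
 [ 7.10590744e-01  4.57612716e-01 -5.34463654e-01 -3.69897214e+02]
 [-4.51067835e-01 -2.86699205e-01 -8.45187183e-01  1.48339391e+03]
 [ 0.00000000e+00  0.00000000e+00  0.00000000e+00  1.00000000e+00]] [[363.93436984   0.         314.95845669]
 [  0.         363.93436984 198.5079292 ]
 [  0.           0.           1.        ]] [[-2.15522139e-02 -9.99476878e-01 -2.41137549e-02  4.63980247e+01]
 [-9.97452340e-01  2.31366013e-02 -6.74798207e-02  5.52858441e+02]
 [ 6.80024308e-02  2.25979817e-02 -9.97429196e-01  9.47115029e+02]
 [ 0.00000000e+00  0.00000000e+00  0.00000000e+00  1.00000000e+00]]
{'time': 0.1, 'q': array([-7.27365592e+01,  1.76169530e+01,  8.63751223e+01, -1.50371451e-03,
        7.61139201e+01, -4.21165152e+00]), 'dq': array([ 0.00154018, -0.1719763 , -0.24469567,  0.05375178, -0.00291955,
        0.1398324 ]), 'joint_efforts': array([ 1.07326102e-04, -4.58528674e+01, -2.52608836e+01, -3.84536997e-04,
        5.70026736e-03, -5.95746130e-06]), 'position': array([ 210.29560109, -534.53189474,  255.49179391]), 'tool_rot': array([[ 9.30574523e-01,  3.66102073e-01, -5.73336830e-04],
       [ 3.66102506e-01, -9.30572867e-01,  1.75906657e-03],
       [ 1.10466220e-04, -1.84684258e-03, -9.99998288e-01]]), 'ft_force': array([ 0.52220001, -0.15811756, -0.52379917]), 'moment': array([ 0.00642077, -0.01408013,  0.018403  ]), 'gripper_force': 0.0, 'grip_width': 85.42243503623094}
```

View pics/s0.png

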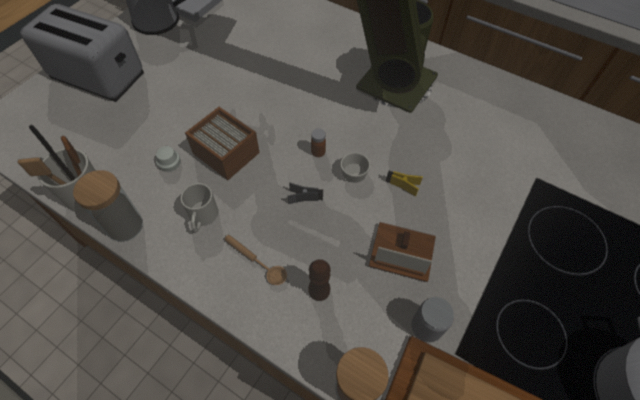

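View pics/t0.png

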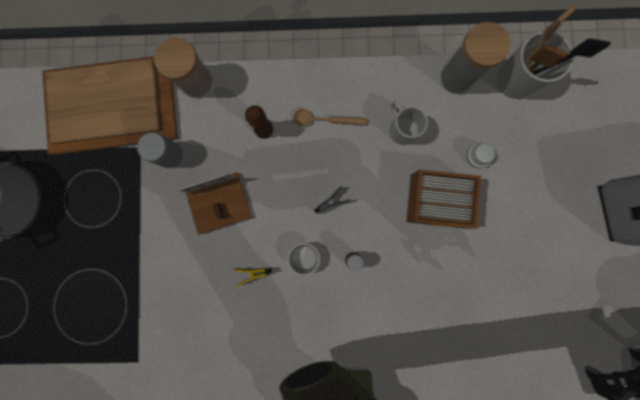

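Scene: the box is at (222,142) and the lid at (403,250). In top, the box is at (445,198) and the lid at (218,203), with the card towards the image top. There are two clip candidates in top: dark at (332,200) and yellow at (255,273). The dark steel one fits; the yellow one is the look-alike. I'll confirm this in an enlarged crop.

```bash
python3 - <<'E'
from h import *
d=np.load("v0.npz");t=d["t"];s=d["s"]
c=lambda im,x,y,w,h,k:cv2.convertScaleAbs(cv2.resize(im[y:y+h,x:x+w],None,fx=k,fy=k,interpolation=cv2.INTER_CUBIC),alpha=1.5)
A=c(t,175,160,90,80,4);B=c(t,400,160,90,80,4)
C=c(t,305,178,60,45,6);D=c(s,270,170,60,45,6)
o=np.zeros((600,720,3),np.uint8);o[:320,:360]=A;o[:320,360:720]=B;o[325:595,:360]=C;o[325:595,360:720]=D
cv2.imwrite("pics/c1.png",o)
hsv=cv2.cvtColor(t,cv2.COLOR_BGR2HSV)
m=((hsv[...,0]<18)&(hsv[...,1]>90)&(hsv[...,2]>25)).astype(np.uint8)
K,T=d["Kt"],d["Tt"]
for nm,(x,y,w,h),z in [("lid",(175,160,90,80),18),("box",(400,160,90,80),96)]:
    mm=np.zeros_like(m);mm[y:y+h,x:x+w]=m[y:y+h,x:x+w]
    cs=cv2.findContours(mm,cv2.RETR_EXTERNAL,cv2.CHAIN_APPROX_NONE)[0]
    k=max(cs,key=cv2.contourArea);q=cv2.boxPoints(cv2.minAreaRect(k));print(nm,cv2.contourArea(k),q.tolist())
    P=np.array([onz(K,T,u,z)[:2] for u in q]);print(P.round(1).tolist(),P.mean(0),[np.linalg.norm(P[i]-P[i-1]) for i in range(4)])
x,y,w,h=305,178,60,45
mm=np.zeros_like(m);mm[y:y+h,x:x+w]=hsv[y:y+h,x:x+w,2]<62
cs=cv2.findContours(mm,cv2.RETR_EXTERNAL,cv2.CHAIN_APPROX_NONE)[0]
for k in cs:
    if cv2.contourArea(k)>20: print("clip",cv2.contourArea(k),cv2.boundingRect(k),cv2.minAreaRect(k))
E
```

```text
lid 2265.0 [[183.95018005371094, 188.64056396484375], [236.79005432128906, 172.12811279296875], [250.97154235839844, 217.5089111328125], [198.1316680908203, 234.0213623046875]]
[[588.6, 385.5], [629.7, 242.5], [507.1, 205.4], [466.3, 347.1]] [547.93790012 295.10412668] [np.float64(128.1447341876206), np.float64(148.83326856953133), np.float64(128.06144355022172), np.float64(147.43510336663263)]
box 3560.0 [[406.61346435546875, 222.0584259033203], [411.692138671875, 168.7325897216797], [481.7236328125, 175.4022674560547], [476.64495849609375, 228.7281036376953]]
[[486.3, -188.2], [615.9, -205.5], [595.3, -373.7], [466.7, -354.9]] [ 541.05844072 -280.58266448] [np.float64(167.91922411887128), np.float64(130.7402328045342), np.float64(169.50595964709967), np.float64(130.01015463087543)]
clip 258.5 (315, 187, 35, 26) ((330.2534484863281, 199.34246826171875), (16.268720626831055, 36.75092697143555), 69.44395446777344)
```

View pics/c1.png

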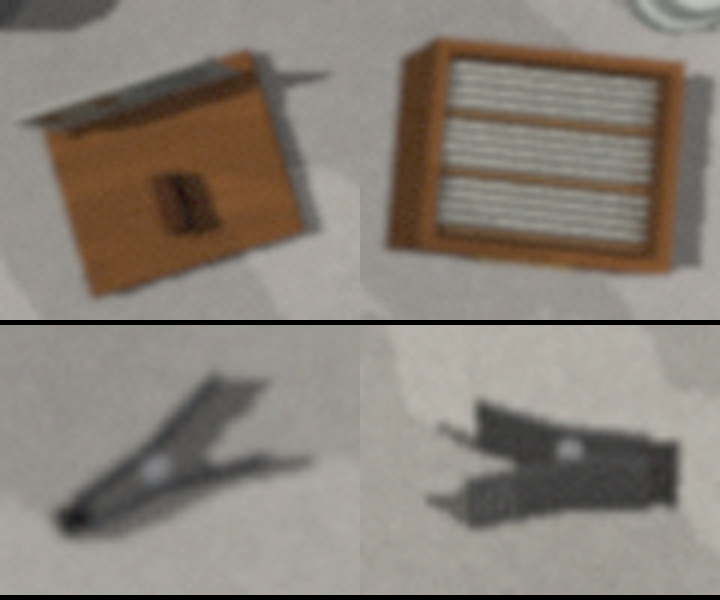

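Crop: the lower panels show the dark steel clip with a silver coil at top px (330.8,201.7), jaw end at (316.7,210.8) and handles flaring to the upper right. This is the real clip. The upper panels give the box rim corners and the lid plate corners.

```bash
python3 - <<'E'
from h import *
d=np.load("v0.npz");K,T=d["Kt"],d["Tt"];Ks,Ts=d["Ks"],d["Ts"]
L=[(198.75,234.25),(250.5,218),(237.5,172.5)]
B=[(419.25,170),(481,176),(477.5,227.75),(416.5,222.2)]
P=np.array([onz(K,T,u,18)[:2] for u in L]);Q=np.array([onz(K,T,u,96)[:2] for u in B])
n=lambda a:np.linalg.norm(a);ang=lambda v:np.degrees(np.arctan2(v[1],v[0]))
print("lid",P,n(P[0]-P[1]),n(P[1]-P[2]),"c",(P[0]+P[2])/2,"yaw",ang(P[2]-P[1]),ang(P[0]-P[1])-90)
print("box",Q,[n(Q[i]-Q[i-1]) for i in range(4)],Q.mean(0),ang(Q[0]-Q[3]),ang(Q[1]-Q[2]),ang(Q[0]-Q[1])-90,ang(Q[3]-Q[2])-90)
pv=onz(K,T,(330.8,201.7),38)
# scene crop: coil (570,449), jaw end (675,475)
sv=(270+(570-360)/6,170+(449-325)/6)
print("pivot",pv,tri((K,T,(330.8,201.7)),(Ks,Ts,sv)))
print("tip",onz(K,T,(316.7,210.8),30),onz(Ks,Ts,(270+(665-360)/6,170+(475-325)/6),20))
print("h ends",onz(K,T,(305+212/6,178+(377-325)/6),40),onz(K,T,(305+268/6,178+(458-325)/6),40))
# other views: handle prediction
c=(P[0]+P[2])/2
for yaw in (16.2,):
  a=np.radians(yaw);h=c-22*np.array([np.cos(a),np.sin(a)]);print("handle",h,proj(K,T,[*h,44]),proj(Ks,Ts,[*h,44]))
  R=np.array([[np.cos(a),-np.sin(a)],[np.sin(a),np.cos(a)]])
  for k in [(65,75),(65,-75),(-65,75),(-65,-75)]: print(proj(Ks,Ts,[*(c+R@k),18]).round(1))
for k in [(505,-430)]: pass
hs=cv2.cvtColor(d["t"],cv2.COLOR_BGR2HSV)[185:225,205:235]
m=(hs[...,2]<65).astype(np.uint8);cs=max(cv2.findContours(m,0,1)[0],key=cv2.contourArea);print("handle px",np.add(cv2.minAreaRect(cs)[0],(205,185)),cv2.minAreaRect(cs))
hs=cv2.cvtColor(d["s"],cv2.COLOR_BGR2HSV)
m=((hs[...,0]<18)&(hs[...,1]>90)&(hs[...,2]>25)).astype(np.uint8);m[:,:350]=0;m[:215]=0;m[290:]=0;m[:,445:]=0
cs=max(cv2.findContours(m,0,1)[0],key=cv2.contourArea);print("scene lid",cv2.approxPolyDP(cv2.convexHull(cs),3,True)[:,0].tolist())
E
```

```text
lid [[465.69187202 345.40431743]
 [505.85616375 206.65855328]
 [628.6554696  240.55595423]] 144.4422285896028 127.391927952089 c [547.17367081 292.98013583] yaw 15.431582852991783 16.144736653104232
box [[ 612.32015552 -223.68675855]
 [ 593.91976234 -371.92935772]
 [ 468.99239903 -357.08944904]
 [ 485.4535494  -211.90394472]] [np.float64(127.41259925891846), np.float64(149.3801950736142), np.float64(125.80567950027849), np.float64(146.1157080456315)] [ 540.17146657 -291.15237751] -5.3061588254849035 -6.7743236753292715 -7.0755649986599565 -6.468578952480655
pivot [543.20951041  -7.40691204  38.        ] (array([543.04554516,  -6.88837095,  34.64459662]), np.float64(1.3772577413287164))
tip [520.65513726  29.90726375  30.        ] [523.32025496  32.5987926   20.        ]
h ends [581.65636014 -33.08019867  40.        ] [545.94916708 -56.30256549  40.        ]
handle [526.04720973 286.8423315 ] [217.69218822 210.75561904] [404.96656633 236.82766869]
[426.8 279.9]
[367.3 263.7]
[434.8 234.5]
[378.4 220.1]
handle px [221.29411888 210.67647171] ((16.294118881225586, 25.676471710205078), (17.947635650634766, 14.794672966003418), 75.96376037597656)
scene lid [[380, 223], [434, 236], [427, 280], [369, 265]]
```

servo_tool:
  targets: [0.24,0.195,0,0,0,0,0.24,0.195,0,0,0,0,0.24,0.195,0,0,0,0,0.24,0.195,0,0,0,0,0.24,0.195,0,0,0,0,0.24,0.195,0,0,0,0,0.24,0.195,0,0,0,0,0.24,0.195,0,0,0,0]
  hand: 85

```text
time: 0.9
position: [499.5, -299.5, 255.9]
tool_rot: [[0.931, 0.366, -0.001], [0.366, -0.931, 0.0], [-0.001, -0.001, -1.0]]
ft_force: [0.3, -1.4, -0.1]
grip_width: 84.9
gripper_force: 0.0
```

servo_tool:
  targets: [0.02,0.3,0,0,0,-0.0025,0.02,0.3,0,0,0,-0.0025,0.02,0.3,0,0,0,-0.0025,0.02,0.3,0,0,0,-0.0025,0.02,0.3,0,0,0,-0.0025,0.02,0.3,0,0,0,-0.0025,0.02,0.3,0,0,0,0,0.02,0.3,0,0,0,0]

```text
time: 1.7
position: [522.0, 60.7, 256.0]
tool_rot: [[0.961, 0.277, -0.001], [0.277, -0.961, -0.0], [-0.001, -0.0, -1.0]]
ft_force: [0.9, -0.3, -0.4]
grip_width: 85.2
gripper_force: 0.0
```

servo_tool:
  targets: [0,0.3,0,0,0,0,0,0.3,0,0,0,0,0,0.3,0,0,0,0,0,0.3,0,0,0,0,0,0.3,-0.1,0,0,0,0,0,-0.2,0,0,0,0,0,0,0,0,0]

```text
time: 2.4
position: [519.2, 284.1, 207.0]
tool_rot: [[0.96, 0.28, -0.008], [0.28, -0.96, -0.004], [-0.009, 0.002, -1.0]]
ft_force: [-0.5, -0.4, 0.2]
grip_width: 85.2
gripper_force: 0.0
```

```bash
python3 - <<'E'
from h import *
f,K,T=cam("wrist","w1")
s=r.get_state();print(s["position"],s["q"])
a=np.radians(16)
c=np.array([547,293]);R=np.array([[np.cos(a),-np.sin(a)],[np.sin(a),np.cos(a)]])
for k,z in [((-22,0),44),((-42,0),44),((-2,0),44),((65,75),18),((65,-75),18),((-65,75),18),((-65,-75),18)]: print(k,z,proj(K,T,[*(c+R@k),z]).round(0))
E
```

```text
[520.35211242 283.45862161 208.92659758] [ 2.45079132e+01  2.13389840e+01  8.77213428e+01 -2.30202745e-02
  7.13197484e+01  9.83666091e+01]
(-22, 0) 44 [317. 183.]
(-42, 0) 44 [316. 205.]
(-2, 0) 44 [317. 160.]
(65, 75) 18 [231.  79.]
(65, -75) 18 [403.  79.]
(-65, 75) 18 [240. 220.]
(-65, -75) 18 [393. 221.]
```

View pics/w1.png

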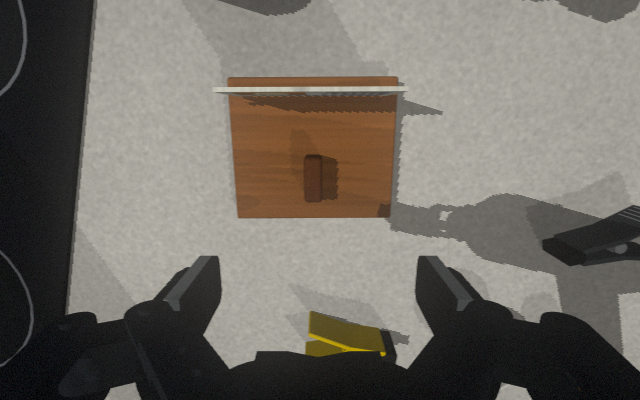

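The wrist view shows the lid at (228–398, 77–217), with the card on its far side and the handle top centred at (313,178). That is about 3 mm off my estimate in x and y, and the yaw matches. I'll descend on the handle.

servo_tool:
  targets: [0.027,0.022,-0.25,0,0,0,0.027,0.022,-0.25,0,0,0,0,0,-0.25,0,0,0,0,0,-0.25,0,0,0,0,0,-0.05,0,0,0,0,0,-0.035,0,0,0,0,0,0,0,0,0,0,0,0,0,0,0]

```text
time: 3.25
position: [532.2, 290.9, 50.7]
tool_rot: [[0.961, 0.276, 0.003], [0.276, -0.961, 0.002], [0.004, -0.001, -1.0]]
ft_force: [-0.2, -0.6, -0.2]
grip_width: 85.1
gripper_force: 0.0
```

```bash
python3 - <<'E'
from h import *
f,K,T=cam("wrist","w2")
E
```

```text
(no output)
```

View pics/w2.png

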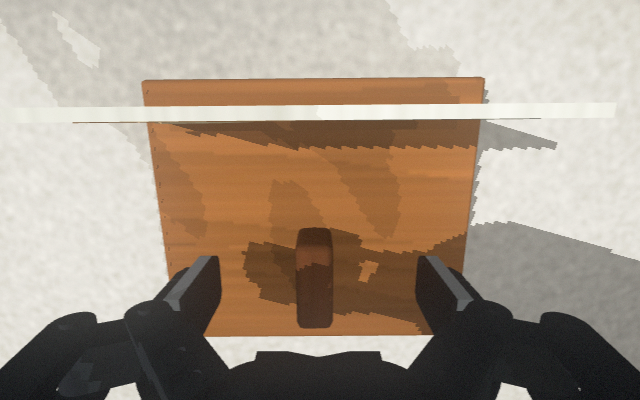

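The handle is at (314,278), centred between the pads (columns 218 and 418). I'll drop a little and close.

servo_tool:
  targets: [0,0.005,-0.02,0,0,0,0,0,0,0,0,0,0,0,0,0,0,0,0,0,0,0,0,0,0,0,0,0,0,0,0,0,0,0,0,0,0,0,0,0,0,0,0,0,0,0,0,0]
  hand: 0

```text
time: 4.1
position: [530.7, 291.4, 45.8]
tool_rot: [[0.961, 0.277, 0.0], [0.277, -0.961, 0.0], [0.0, -0.0, -1.0]]
ft_force: [-1.4, 0.4, 3.8]
grip_width: 14.4
gripper_force: 59.8
```

servo_tool:
  targets: [0,0,0.04,0,0,0,0,0,0.08,0,0,0,0,0,0.15,0,0,0,0,0,0.2,0,0,0,0,0,0.2,0,0,0,0,0,0.2,0,0,0,0,0,0.1,0,0,0,0,0,0,0,0,0]

```text
time: 4.9
position: [532.1, 291.9, 194.4]
tool_rot: [[0.961, 0.277, 0.005], [0.277, -0.961, 0.002], [0.006, -0.001, -1.0]]
ft_force: [0.4, 0.3, -3.4]
grip_width: 14.7
gripper_force: 58.9
```

```bash
python3 - <<'E'
from h import *
f,K,T=cam("wrist","w3")
g=cv2.cvtColor(f,cv2.COLOR_BGR2HSV)
m=((g[...,0]<18)&(g[...,1]>90)&(g[...,2]>60)).astype(np.uint8)
k=max(cv2.findContours(m,0,1)[0],key=cv2.contourArea);print(cv2.approxPolyDP(cv2.convexHull(k),5,True)[:,0].tolist())
s=r.get_state();print(s["position"],s["tool_rot"].round(4).tolist(),s["ft_force"],s["moment"],s["grip_width"])
E
```

```text
[[83, 114], [490, 114], [465, 306], [345, 338], [291, 338], [171, 306]]
[530.95678821 291.36020743 192.43492254] [[0.9609, 0.2768, 0.0023], [0.2768, -0.9609, 0.001], [0.0025, -0.0003, -1.0]] [-0.83467108 -1.10658291 -4.63672579] [-0.04797434  0.11511556 -0.04428268] 14.807554900259923
```

View pics/w3.png

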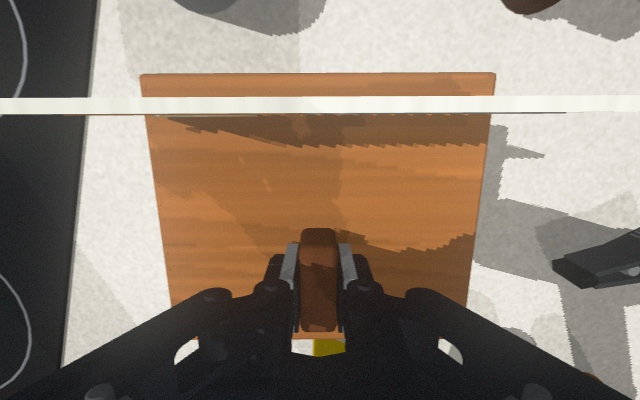

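```bash
python3 - <<'E'
from h import *
f,K,T=cam("wrist")
obj=np.array([[65,75,18],[65,-75,18],[-65,-75,18],[-65,75,18]],float)
im=np.array([[141,73.5],[496,73.5],[460.7,338.5],[175,338.5]])
_,rv,tv=cv2.solvePnP(obj,im,K,None,flags=cv2.SOLVEPNP_IPPE)
R=cv2.Rodrigues(rv)[0];W=T[:3,:3].T@R;p=T[:3,:3].T@(tv[:,0]-T[:3,3])
print("lid world",p,W.round(3).tolist(), "reproj",(cv2.projectPoints(obj,rv,tv,K,None)[0][:,0]-im).round(1).tolist())
d=np.load("v0.npz");s=d["s"];hs=cv2.cvtColor(s,cv2.COLOR_BGR2HSV)
m=((hs[...,0]<18)&(hs[...,1]>90)&(hs[...,2]>25)).astype(np.uint8);m[:,:175]=0;m[:100]=0;m[190:]=0;m[:,270:]=0
k=max(cv2.findContours(m,0,1)[0],key=cv2.contourArea);print("scene box",cv2.approxPolyDP(cv2.convexHull(k),2.5,True)[:,0].tolist())
for q in [(612,-224,96),(594,-372,96),(469,-357,96),(485,-212,96),(612,-224,0),(485,-212,0),(594,-372,0)]: print(q,proj(d["Ks"],d["Ts"],q).round(1))
o=cv2.convertScaleAbs(cv2.resize(s[100:185,180:270],None,fx=7,fy=7,interpolation=cv2.INTER_CUBIC),alpha=1.4);cv2.imwrite("pics/c2.png",o)
E
```

```text
lid world [549.09069643 295.86281197 179.43752462] [[0.279, -0.96, -0.013], [-0.94, -0.27, -0.208], [0.196, 0.07, -0.978]] reproj [[317.0, 308.0], [-3.2, -27.9], [-269.7, -279.6], [34.8, 8.3]]
scene box [[218, 107], [254, 132], [258, 152], [228, 178], [186, 133]]
(612, -224, 96) [222.4 159.5]
(594, -372, 96) [185.1 132. ]
(469, -357, 96) [218.  106.3]
(485, -212, 96) [254.7 130.7]
(612, -224, 0) [228.4 179.6]
(485, -212, 0) [258.5 151.7]
(594, -372, 0) [193.2 153. ]
```

View pics/c2.png

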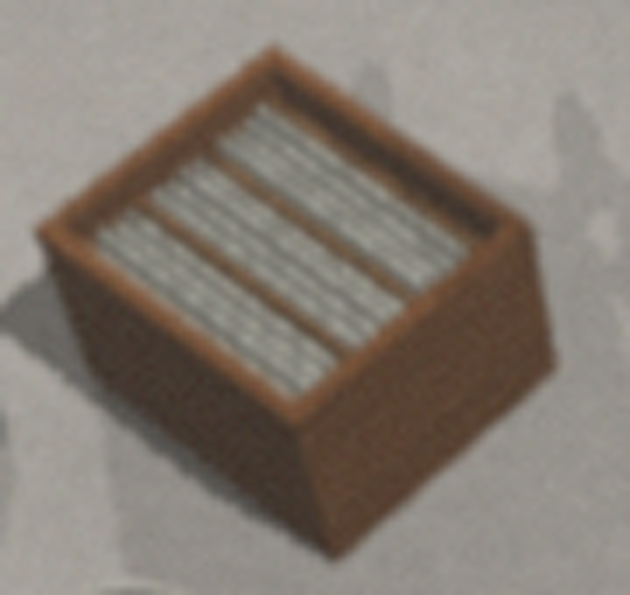

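The crop shows the box rim corners in scene at (218.9,106.4), (255.4,132.3), (222.1,160.0) and (186,132.9), within 1 px of prediction from the top view.

```bash
python3 - <<'E'
from h import *
f,K,T=cam("wrist")
obj=np.array([[65,75,18],[65,-75,18],[-65,-75,18],[-65,75,18]],float)
im=np.array([[141,73.5],[496,73.5],[460.7,338.5],[175,338.5]])
_,rv,tv=cv2.solvePnP(obj,im,K,None,flags=cv2.SOLVEPNP_SQPNP)
R=cv2.Rodrigues(rv)[0];W=T[:3,:3].T@R;p=T[:3,:3].T@(tv[:,0]-T[:3,3])
print("lid world",p,W.round(3).tolist(), "reproj",(cv2.projectPoints(obj,rv,tv,K,None)[0][:,0]-im).round(1).tolist())
d=np.load("v0.npz");t=[(419.25,170),(481,176),(477.5,227.75),(416.5,222.2)];s=[(222.1,160),(186,132.9),(218.9,106.4),(255.4,132.3)]
P=[]
for a,b in zip(t,s):
    q,e=tri((d["Kt"],d["Tt"],a),(d["Ks"],d["Ts"],b));P.append(q);print(q.round(1),round(e,1))
P=np.array(P);print(P.mean(0)); S=np.array([onz(d["Ks"],d["Ts"],b,96) for b in s]);print(S.round(1).tolist(),S.mean(0))
E
```

```text
lid world [547.58876804 295.69001101 141.97522822] [[0.961, -0.276, 0.01], [0.276, 0.961, 0.001], [-0.01, 0.002, 1.0]] reproj [[-0.2, -0.1], [-0.2, 0.3], [0.2, -0.0], [0.0, -0.1]]
[ 612.7 -224.4   94.4] 0.6
[ 593.6 -372.    92.6] 2.8
[ 468.4 -355.8   96.2] 2.5
[ 484.7 -212.4   88.9] 2.9
[ 539.87388532 -291.1699768    92.98841354]
[[613.6, -223.6, 96.0], [595.0, -367.8, 96.0], [468.0, -354.6, 96.0], [488.6, -206.7, 96.0]] [ 541.29046269 -288.19971742   96.        ]
```

servo_tool:
  targets: [0,-0.1,0,0,0,0,0,-0.2,0,0,0,-0.004,0,-0.27,0,0,0,-0.005,0,-0.27,0,0,0,-0.005,-0.01,-0.27,0,0,0,-0.005,-0.01,-0.27,0,0,0,-0.005,-0.01,-0.27,0,0,0,-0.005,-0.01,-0.27,0,0,0,-0.005]

```text
time: 5.85
position: [522.9, 0.9, 189.8]
tool_rot: [[0.998, 0.066, -0.003], [0.066, -0.998, -0.0], [-0.003, 0.0, -1.0]]
ft_force: [0.8, -0.3, -3.8]
grip_width: 14.7
gripper_force: 59.0
```

servo_tool:
  targets: [-0.01,-0.27,0,0,0,-0.005,0,-0.27,0,0,0,-0.005,0,-0.27,0,0,0,-0.005,0,-0.27,0,0,0,-0.005,0,-0.27,0,0,0,-0.005,0,-0.27,0,0,0,-0.0043,0,-0.2,0,0,0,0,0,-0.1,0,0,0,0]

```text
time: 6.65
position: [521.6, -288.0, 189.6]
tool_rot: [[0.993, -0.12, -0.002], [-0.12, -0.993, -0.0], [-0.002, 0.0, -1.0]]
ft_force: [-0.3, -0.6, -3.4]
grip_width: 15.0
gripper_force: 59.0
```

servo_tool:
  targets: [0,-0.02,0,0,0,0,0,0,0,0,0,0,0,0,0,0,0,0]

```text
time: 6.95
position: [522.5, -286.0, 190.6]
tool_rot: [[0.993, -0.116, -0.001], [-0.116, -0.993, 0.002], [-0.002, -0.001, -1.0]]
ft_force: [0.4, 0.3, -3.1]
grip_width: 14.7
gripper_force: 59.0
```

servo_tool:
  targets: [0.005,-0.008,-0.08,0,0,0,0,0,-0.08,0,0,0,0,0,-0.06,0,0,0,0,0,0,0,0,0,0,0,0,0,0,0]

```text
time: 7.45
position: [523.6, -288.5, 157.4]
tool_rot: [[0.993, -0.117, -0.001], [-0.117, -0.993, 0.001], [-0.001, -0.001, -1.0]]
ft_force: [0.5, 0.7, -2.7]
grip_width: 15.1
gripper_force: 58.9
```

```bash
python3 - <<'E'
from h import *
s=r.get_state();print(s["position"],s["ft_force"])
t=cam("top");w=cam("scene")
np.savez("v1.npz",t=t[0],s=w[0])
c=lambda im,x,y,W,H,k:cv2.convertScaleAbs(cv2.resize(im[y:y+H,x:x+W],None,fx=k,fy=k,interpolation=cv2.INTER_CUBIC),alpha=1.4)
o=np.hstack([c(t[0],400,150,97,110,4),c(w[0],175,75,97,110,4)]);cv2.imwrite("pics/c3.png",o)
E
```

```text
[ 523.61319299 -288.51639069  157.35395031] [ 0.53506272  0.69747603 -2.70437484]
```

View pics/c3.png

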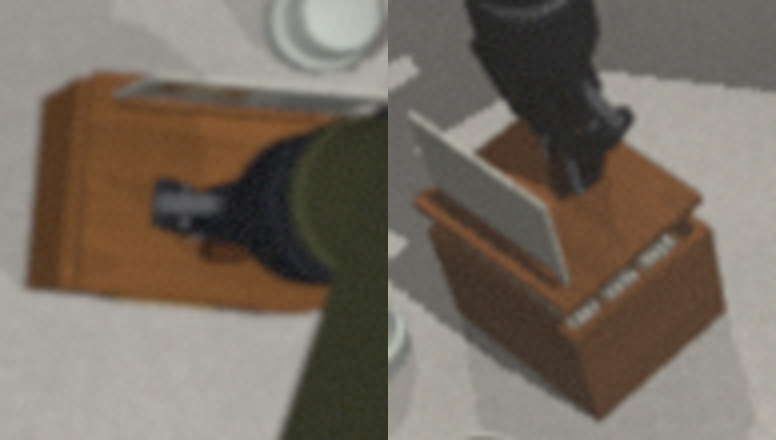

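Left (top): the lid hovers over the box with its edges parallel. Right (scene): the plate corners are at about (253,124), (181,124.5) and (219.3,152), with the lid about 15 mm above the rim.

```bash
python3 - <<'E'
from h import *
d=np.load("v0.npz");K,T=d["Ks"],d["Ts"]
a=np.radians(-6.8);R=np.array([[np.cos(a),-np.sin(a)],[np.sin(a),np.cos(a)]])
for z in (122,126,130):
  for k in [(-65,75),(65,-75),(65,75)]:
    print(z,k,proj(K,T,[*(np.array([540.5,-290])+R@k),z]).round(1), "top",proj(d["Kt"],d["Tt"],[*(np.array([540.5,-290])+R@k),z]).round(1))
f,K,T=cam("wrist","w4")
g=cv2.cvtColor(f,cv2.COLOR_BGR2HSV)
print(r.get_state()["position"])
E
```

```text
122 (-65, 75) [254.8 125.1] top [417.6 222.5]
122 (65, -75) [182.2 126.4] top [485.8 173.6]
122 (65, 75) [220.3 154.3] top [421.9 167.7]
126 (-65, 75) [254.6 124.1] top [418.  222.5]
126 (65, -75) [181.8 125.4] top [486.6 173.4]
126 (65, 75) [220.1 153.3] top [422.4 167.5]
130 (-65, 75) [254.4 123.2] top [418.5 222.5]
130 (65, -75) [181.4 124.4] top [487.3 173.2]
130 (65, 75) [219.8 152.4] top [422.8 167.2]
[ 524.22053732 -289.17157594  158.4611252 ]
```

View pics/w4.png

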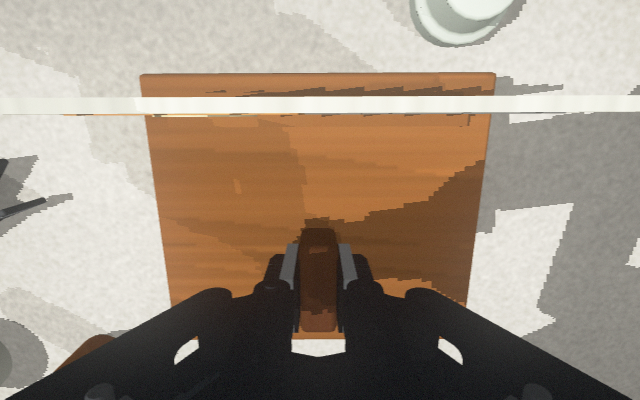

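servo_tool:
  targets: [0,0.008,-0.03,0,0,0,0,0,-0.03,0,0,0,0,0,-0.02,0,0,0,0,0,0,0,0,0,0,0,0,0,0,0]

```text
time: 8.1
position: [523.8, -287.7, 145.9]
tool_rot: [[0.993, -0.117, -0.0], [-0.117, -0.993, 0.0], [-0.0, -0.0, -1.0]]
ft_force: [0.4, -0.6, -3.8]
grip_width: 14.8
gripper_force: 59.0
```

servo_tool:
  targets: [0,0,-0.014,0,0,0,0,0,-0.014,0,0,0,0,0,0,0,0,0,0,0,0,0,0,0]

```text
time: 8.5
position: [523.8, -287.7, 141.8]
tool_rot: [[0.993, -0.117, -0.0], [-0.117, -0.993, 0.0], [-0.0, -0.0, -1.0]]
ft_force: [0.2, 0.2, -3.2]
grip_width: 14.9
gripper_force: 59.0
```

servo_tool:
  targets: [0,0,-0.014,0,0,0,0,0,-0.007,0,0,0,0,0,0,0,0,0]

```text
time: 8.8
position: [523.7, -287.7, 138.5]
tool_rot: [[0.993, -0.117, -0.0], [-0.117, -0.993, 0.0], [-0.0, -0.0, -1.0]]
ft_force: [-0.3, 0.5, -2.4]
grip_width: 14.6
gripper_force: 59.0
```

servo_tool:
  targets: [0,0,-0.014,0,0,0,0,0,0,0,0,0]

```text
time: 9.0
position: [523.7, -287.7, 136.3]
tool_rot: [[0.993, -0.117, -0.0], [-0.117, -0.993, 0.0], [-0.0, -0.0, -1.0]]
ft_force: [-0.1, -0.2, -3.9]
grip_width: 15.0
gripper_force: 59.0
```

servo_tool:
  targets: [0,0,-0.014,0,0,0,0,0,0,0,0,0]

```text
time: 9.2
position: [523.6, -287.6, 134.2]
tool_rot: [[0.993, -0.117, -0.001], [-0.117, -0.993, 0.0], [-0.001, -0.0, -1.0]]
ft_force: [0.0, 0.1, -3.0]
grip_width: 14.6
gripper_force: 59.0
```

servo_tool:
  targets: [0,0,-0.01,0,0,0,0,0,0,0,0,0]

```text
time: 9.4
position: [523.8, -287.8, 133.8]
tool_rot: [[0.993, -0.117, 0.0], [-0.117, -0.993, -0.0], [0.0, 0.0, -1.0]]
ft_force: [-1.7, 2.1, 3.2]
grip_width: 14.5
gripper_force: 59.9
```

Contact came at z 133.8, which is the seated height (88 + 45.8). I'll release and rise.

servo_tool:
  targets: [0,0,0,0,0,0,0,0,0,0,0,0,0,0,0,0,0,0,0,0,0,0,0,0,0,0,0,0,0,0]
  hand: 80

```text
time: 9.9
position: [523.9, -287.8, 133.0]
tool_rot: [[0.993, -0.117, 0.0], [-0.117, -0.993, -0.0], [0.0, 0.0, -1.0]]
ft_force: [0.7, -0.8, -0.5]
grip_width: 80.1
gripper_force: 0.0
```

servo_tool:
  targets: [0,0,0.1,0,0,0,0,0,0.2,0,0,0,0,0,0.3,0,0,0,0,0,0.2,0,0,0,0,0,0,0,0,0]

```text
time: 10.4
position: [526.5, -289.5, 258.5]
tool_rot: [[0.993, -0.117, 0.009], [-0.117, -0.993, -0.006], [0.01, 0.005, -1.0]]
ft_force: [0.3, -0.5, -0.2]
grip_width: 79.9
gripper_force: 0.0
```

```bash
python3 - <<'E'
from h import *
w=cam("wrist");t=cam("scene");p=cam("top")
np.savez("v2.npz",w=w[0],Kw=w[1],Tw=w[2],s=t[0],t=p[0])
c=lambda im,x,y,W,H,k:cv2.convertScaleAbs(cv2.resize(im[y:y+H,x:x+W],None,fx=k,fy=k,interpolation=cv2.INTER_CUBIC),alpha=1.3)
o=np.vstack([cv2.resize(w[0][:240,100:540],None,fx=1.5,fy=1.5)[:340,:640],c(t[0],175,105,160,65,4)[:260]])
cv2.imwrite("pics/c4.png",o);print(r.get_state()["position"],r.get_state()["q"])
E
```

```text
[ 523.31254794 -287.40796661  252.39451956] [-3.28294645e+01  1.95226779e+01  8.39021503e+01  5.84097666e-04
  7.66351324e+01  6.38840323e+01]
```

View pics/c4.png

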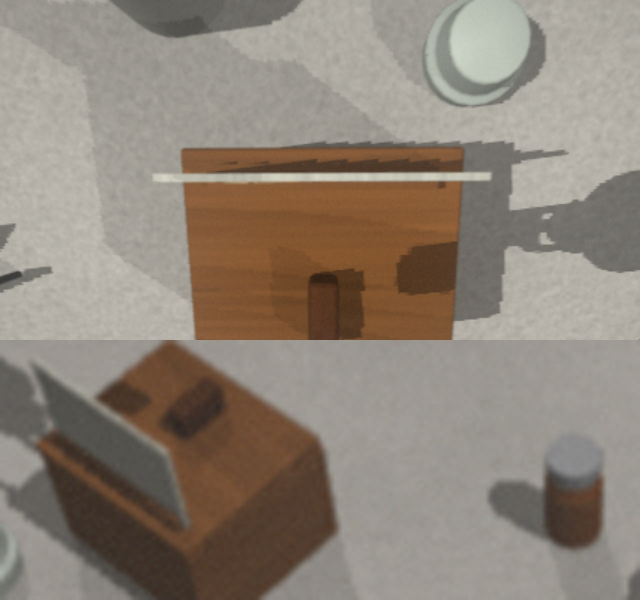

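The lid is flush on the box in both views. In wrist, the card strip ends at (202.7,118.7) and (426.7,117.3). Next I'll move over the dark clip, turning the tool along it.

servo_tool:
  targets: [0.016,0.112,0,0,0,0.0235,0.016,0.112,0,0,0,0.0235,0.016,0.112,0,0,0,0.0235,0.016,0.112,0,0,0,0.0235,0.016,0.112,0,0,0,0.0235,0.016,0.112,0,0,0,0.0235,0.016,0.112,0,0,0,0.0235,0.016,0.112,0,0,0,0.0235]

```text
time: 11.35
position: [541.8, -152.2, 250.6]
tool_rot: [[0.48, 0.877, -0.004], [0.877, -0.48, 0.002], [-0.001, -0.005, -1.0]]
ft_force: [-0.2, 0.3, -0.1]
grip_width: 80.4
gripper_force: 0.0
```

servo_tool:
  targets: [0.016,0.112,-0.05,0,0,0.0235,0.016,0.112,-0.05,0,0,0.0235,0.016,0.112,-0.05,0,0,0.0235,0.016,0.112,-0.05,0,0,0.0235,0.016,0.112,-0.05,0,0,0.0235,0.016,0.112,-0.05,0,0,0.0235,0.016,0.112,-0.05,0,0,0.0235,0,0,0,0,0,0]
  hand: 85

```text
time: 12.15
position: [557.7, -33.7, 197.3]
tool_rot: [[-0.506, 0.863, -0.006], [0.863, 0.506, 0.002], [0.005, -0.005, -1.0]]
ft_force: [-0.1, 0.3, 1.6]
grip_width: 85.4
gripper_force: 0.0
```

servo_tool:
  targets: [0,0,0,0,0,0,0,0,0,0,0,0]

```text
time: 12.35
position: [559.5, -36.3, 199.9]
tool_rot: [[-0.501, 0.865, -0.001], [0.865, 0.501, -0.0], [0.0, -0.001, -1.0]]
ft_force: [0.2, 0.8, -0.2]
grip_width: 85.4
gripper_force: 0.0
```

```bash
python3 - <<'E'
from h import *
d=np.load("v2.npz");K,T=d["Kw"],d["Tw"]
for u in [(202.7,118.7),(426.7,117.3)]: print("card end z186",onz(K,T,u,186).round(1))
f,K,T=cam("wrist","w5");s=r.get_state();print(s["position"],s["tool_rot"].round(3).tolist(),s["q"].round(1))
np.savez("v3.npz",w=f,K=K,T=T)
g=f.max(2)
for x,y in [((521,31,40)),((543,-7,40)),((559,-35,40))] and [(0,0)]: pass
for p in [(521,31,40),(543,-7,40),(582,-33,40),(546,-56,40)]: print(p,proj(K,T,p).round(0))
m=(g<60).astype(np.uint8)
for k in cv2.findContours(m,0,1)[0]:
    if cv2.contourArea(k)>150: print(cv2.contourArea(k),cv2.boundingRect(k),cv2.approxPolyDP(k,3,True)[:,0].tolist() if cv2.contourArea(k)<15000 else "")
E
```

```text
card end z186 [ 598.6 -233.7  186. ]
card end z186 [ 584.7 -358.3  186. ]
[559.7183501  -36.46472048 200.30095624] [[-0.501, 0.865, -0.0], [0.865, 0.501, -0.0], [-0.0, -0.001, -1.0]] [ -8.   19.3  92.5  -0.   68.2 -38.1]
(521, 31, 40) [319. 101.]
(543, -7, 40) [319. 156.]
(582, -33, 40) [343. 204.]
(546, -56, 40) [294. 206.]
46947.5 (0, 256, 640, 144) 
218.5 (315, 94, 14, 20) [[316, 94], [315, 109], [325, 113], [328, 94]]
2900.0 (584, 59, 56, 66) [[639, 59], [613, 63], [592, 78], [584, 96], [591, 117], [605, 123], [639, 121]]
```

```bash
python3 - <<'E'
from h import *
d=np.load("v3.npz");f=d["w"];K,T=d["K"],d["T"];g=cv2.GaussianBlur(f.max(2),(3,3),0)
for y in range(90,232,10):
    print(y,[int(v) for v in g[y,270:376:3]])
E
```

```text
90 [155, 156, 155, 160, 161, 162, 155, 154, 150, 156, 156, 156, 154, 154, 154, 155, 156, 155, 156, 162, 154, 145, 141, 138, 138, 143, 139, 138, 139, 138, 144, 142, 142, 140, 145, 153]
100 [153, 151, 152, 159, 157, 151, 157, 154, 155, 154, 157, 156, 152, 150, 131, 62, 56, 53, 52, 54, 128, 138, 138, 139, 137, 136, 137, 139, 137, 135, 139, 140, 139, 139, 136, 141]
110 [158, 161, 156, 156, 154, 158, 154, 154, 159, 155, 155, 157, 149, 101, 86, 69, 57, 52, 54, 63, 94, 136, 140, 143, 140, 136, 137, 140, 140, 142, 139, 139, 143, 139, 140, 149]
120 [154, 154, 156, 159, 157, 154, 157, 156, 154, 154, 154, 112, 100, 97, 76, 75, 84, 86, 84, 70, 74, 121, 141, 139, 140, 142, 139, 138, 136, 137, 137, 136, 140, 143, 145, 155]
130 [157, 159, 158, 156, 159, 158, 156, 155, 154, 154, 145, 98, 99, 93, 74, 73, 84, 83, 86, 67, 73, 111, 138, 144, 145, 142, 141, 141, 142, 140, 140, 136, 135, 140, 135, 143]
140 [157, 155, 155, 155, 157, 154, 156, 155, 157, 150, 104, 102, 99, 87, 75, 76, 85, 88, 86, 68, 73, 94, 136, 136, 139, 141, 139, 139, 138, 139, 137, 136, 138, 137, 139, 150]
150 [158, 154, 155, 155, 157, 1
[... 886 characters left out ...]
 162, 118, 99, 74, 83, 159, 159, 158, 159, 155, 159, 155, 102, 101, 102, 105, 102, 107, 74, 81, 154, 158, 158, 158, 161, 161, 162, 159, 157, 158]
210 [158, 160, 163, 162, 165, 160, 109, 103, 148, 161, 159, 161, 158, 152, 156, 163, 164, 161, 159, 107, 101, 119, 165, 159, 160, 166, 164, 161, 161, 164, 161, 161, 158, 159, 158, 161]
220 [158, 159, 158, 159, 163, 165, 166, 161, 164, 165, 166, 167, 162, 163, 164, 161, 164, 157, 158, 161, 161, 165, 162, 161, 165, 165, 159, 161, 162, 162, 159, 154, 153, 156, 161, 158]
230 [161, 163, 166, 165, 163, 162, 163, 162, 163, 160, 159, 165, 164, 162, 162, 162, 163, 160, 163, 160, 160, 159, 162, 163, 161, 163, 155, 156, 163, 160, 157, 159, 160, 160, 161, 164]
```

```bash
python3 - <<'E'
from h import *
d=np.load("v3.npz");K,T=d["K"],d["T"];s=r.get_state();p=s["position"];print(p)
for n,u,z in [("piv",(320.5,155),38),("tip",(321.3,96),40),("h190",(320.2,190),40),("end",(320,207),40)]:
    q=onz(K,T,u,z);l=s["tool_rot"].T@(q-p);print(n,q.round(1),"in tool",l.round(1))
print(proj(K,T,[p[0],p[1],40]))
E
```

```text
[559.7183501  -36.46472048 200.30095624]
piv [543.8  -6.3  38. ] in tool [ 34.1   1.4 162.3]
tip [520.6  34.9  40. ] in tool [ 81.4   1.9 160.3]
h190 [558.6 -32.3  40. ] in tool [  4.2   1.2 160.3]
end [566.1 -45.5  40. ] in tool [-11.    1.1 160.3]
[318.8713295  194.73460871]
```

servo_tool:
  targets: [0.001,0.016,-0.25,0,0,0,0,0,-0.25,0,0,0,0,0,-0.25,0,0,0,0,0,-0.25,0,0,0,0,0,-0.08,0,0,0,0,0,-0.05,0,0,0,0,0,0,0,0,0,0,0,0,0,0,0]

```text
time: 13.2
position: [561.4, -33.7, 32.5]
tool_rot: [[-0.502, 0.865, 0.003], [0.865, 0.502, -0.0], [-0.002, 0.002, -1.0]]
ft_force: [0.1, -0.0, 0.1]
grip_width: 85.2
gripper_force: 0.0
```

servo_tool:
  targets: [0,0,0,0,0,0,0,0,0,0,0,0]

```text
time: 13.4
position: [560.9, -33.4, 32.4]
tool_rot: [[-0.503, 0.864, 0.003], [0.864, 0.503, -0.0], [-0.002, 0.002, -1.0]]
ft_force: [-0.2, 0.3, 0.5]
grip_width: 85.0
gripper_force: 0.0
```

```bash
python3 - <<'E'
from h import *
f,K,T=cam("wrist","w6");s=r.get_state();print(s["position"],s["ft_force"])
g=cv2.GaussianBlur(f.max(2),(3,3),0)
for y in range(60,330,15): print(y,[int(v) for v in g[y,200:440:6]])
E
```

```text
[560.74545123 -33.39314017  32.16506776] [ 0.08025978 -0.28552086  0.11418352]
60 [166, 167, 172, 167, 168, 173, 173, 169, 168, 170, 173, 167, 166, 167, 164, 169, 168, 167, 163, 166, 169, 171, 171, 164, 166, 166, 153, 156, 150, 152, 152, 146, 146, 151, 148, 149, 159, 155, 150, 166]
75 [164, 159, 172, 168, 166, 167, 170, 169, 167, 170, 169, 166, 170, 166, 166, 164, 173, 55, 57, 54, 54, 56, 55, 111, 150, 152, 150, 148, 150, 149, 149, 151, 148, 149, 150, 150, 148, 151, 145, 166]
90 [161, 167, 166, 164, 166, 175, 168, 164, 169, 166, 168, 167, 169, 169, 165, 161, 161, 52, 54, 53, 51, 54, 52, 121, 149, 147, 149, 146, 145, 146, 146, 147, 144, 148, 151, 152, 150, 148, 146, 164]
105 [160, 168, 171, 175, 167, 166, 170, 175, 176, 169, 169, 167, 163, 167, 169, 152, 109, 51, 53, 50, 48, 50, 51, 144, 148, 148, 151, 147, 147, 150, 150, 153, 152, 153, 153, 154, 155, 151, 151, 164]
120 [169, 173, 164, 172, 170, 167, 166, 167, 163, 170, 169, 168, 172, 168, 123, 103, 79, 79, 53, 81, 87, 71, 78, 78, 83, 153, 152, 141, 142, 154, 152, 150, 150, 146, 143, 150, 148, 148, 147, 165]
135 [167, 167, 168, 168, 1
[... 1800 characters left out ...]
7, 153, 149, 153, 163, 176, 108, 105, 104, 107, 104, 58, 67, 81, 152, 158, 107, 94, 109, 103, 122, 166, 117, 41, 40, 49]
285 [45, 45, 46, 46, 162, 165, 165, 175, 170, 174, 108, 100, 69, 67, 169, 168, 172, 166, 169, 169, 142, 104, 104, 104, 108, 107, 60, 67, 155, 118, 103, 107, 103, 104, 105, 159, 56, 39, 39, 36]
300 [40, 40, 41, 41, 172, 172, 171, 171, 165, 131, 106, 65, 67, 163, 171, 165, 165, 177, 169, 166, 168, 137, 105, 103, 107, 165, 150, 64, 66, 105, 100, 103, 106, 104, 102, 103, 78, 36, 36, 34]
315 [34, 36, 52, 103, 141, 169, 165, 159, 128, 133, 71, 72, 112, 166, 163, 113, 156, 114, 108, 107, 106, 109, 107, 104, 106, 105, 105, 66, 50, 58, 102, 106, 105, 104, 97, 103, 107, 148, 33, 32]
```

The clip is centred between the pads (columns 272–360 at row 285). I'll squeeze.

servo_tool:
  targets: [0,0,-0.015,0,0,0,0,0,0,0,0,0,0,0,0,0,0,0,0,0,0,0,0,0,0,0,0,0,0,0,0,0,0,0,0,0,0,0,0,0,0,0,0,0,0,0,0,0]
  hand: 0

```text
time: 14.25
position: [561.5, -33.6, 30.3]
tool_rot: [[-0.503, 0.864, 0.003], [0.864, 0.503, -0.0], [-0.002, 0.003, -1.0]]
ft_force: [-0.0, -0.4, 10.2]
grip_width: 21.6
gripper_force: 59.6
```

servo_tool:
  targets: [0,0,0.03,0,0,0,0,0,0.08,0,0,0,0,0,0.15,0,0,0,0,0,0.2,0,0,0,0,0,0.2,0,0,0,0,0,0.15,0,0,0,0,0,0,0,0,0,0,0,0,0,0,0]

```text
time: 15.05
position: [559.9, -33.3, 150.7]
tool_rot: [[-0.503, 0.864, 0.001], [0.864, 0.503, -0.0], [-0.001, 0.001, -1.0]]
ft_force: [-0.6, 0.1, -1.0]
grip_width: 21.7
gripper_force: 58.6
```

```bash
python3 - <<'E'
from h import *
f,K,T=cam("wrist","w7");s=r.get_state();print(s["position"],s["tool_rot"].round(3).tolist(),s["ft_force"],s["grip_width"],s["gripper_force"],s["q"])
np.savez("v4.npz",w=f,K=K,T=T)
g=cv2.GaussianBlur(f.max(2),(3,3),0)
for y in range(50,330,12): print(y,[int(v) for v in g[y,224:416:4]])
E
```

```text
[559.13167548 -33.22020797 149.72203943] [[-0.503, 0.864, -0.001], [0.864, 0.503, 0.0], [0.001, -0.001, -1.0]] [ 0.30752664 -1.15032428 -1.02749821] 21.671222220013668 58.63063395023346 [-7.72054972e+00  2.22556305e+01  9.62197383e+01 -8.32297600e-04
  6.16016279e+01 -3.79085585e+01]
50 [173, 173, 177, 174, 178, 178, 172, 171, 179, 174, 173, 173, 171, 173, 171, 178, 178, 171, 174, 174, 175, 174, 178, 174, 175, 176, 179, 179, 177, 172, 172, 180, 173, 176, 176, 175, 174, 173, 173, 177, 183, 175, 173, 178, 177, 178, 176, 178]
62 [152, 152, 162, 168, 168, 176, 175, 172, 181, 180, 174, 119, 73, 64, 62, 144, 172, 172, 173, 175, 182, 177, 175, 174, 173, 173, 173, 179, 176, 170, 175, 170, 170, 171, 177, 98, 66, 107, 162, 175, 176, 176, 175, 176, 173, 173, 172, 175]
74 [153, 157, 157, 151, 154, 160, 173, 170, 175, 171, 177, 62, 60, 60, 62, 61, 58, 165, 174, 173, 169, 173, 172, 173, 179, 172, 176, 174, 178, 173, 173, 171, 124, 56, 58, 63, 60, 60, 61, 134, 176, 178, 172, 176, 174, 171, 171, 172]
86 [157, 156, 156, 152, 157, 168, 176, 172, 175, 176, 171, 166, 61, 60, 60, 59, 58, 56, 173, 170, 17
[... 3959 characters left out ...]
170, 46, 50, 49, 43, 43, 47, 44, 44, 44, 45, 49, 47, 46, 46, 62, 167, 175, 175, 173, 180]
302 [41, 43, 42, 38, 40, 41, 41, 40, 40, 39, 39, 40, 41, 39, 39, 42, 43, 63, 65, 64, 106, 109, 121, 179, 171, 176, 171, 174, 56, 46, 47, 39, 38, 38, 40, 41, 41, 40, 41, 40, 41, 41, 42, 42, 42, 42, 39, 37]
314 [38, 38, 35, 36, 35, 37, 36, 38, 37, 36, 35, 37, 36, 37, 34, 39, 42, 62, 66, 62, 91, 91, 92, 132, 166, 172, 165, 170, 114, 48, 47, 37, 36, 35, 39, 39, 38, 37, 38, 36, 38, 37, 37, 37, 38, 37, 40, 38]
326 [39, 32, 35, 35, 35, 33, 33, 34, 35, 34, 33, 35, 35, 34, 33, 61, 40, 68, 66, 63, 87, 90, 89, 116, 153, 160, 154, 159, 152, 50, 49, 39, 46, 34, 36, 38, 37, 36, 36, 35, 37, 35, 33, 34, 35, 36, 39, 40]
```

```bash
python3 - <<'E'
from h import *
d=np.load("v4.npz");K,T=d["K"],d["T"];f=d["w"];s=r.get_state();p=s["position"];R=s["tool_rot"]
zt=p[2]-10.3+20
for n,u,z in [("coil",(320.5,192),zt-2),("tipfrontL",(276,66),zt),("tipfrontR",(369,66),zt),("innerL",(298,111),zt-40),("innerR",(342,111),zt-40),("inL74",(290,74),zt),("inR74",(353,74),zt)]:
    print(n,(R.T@(onz(K,T,u,z)-p)).round(1))
g=f.max(2)
print(g[160:232:3,322].tolist(),g[160:232:3,313].tolist())
E
```

```text
coil [40.9  1.  -7.7]
tipfrontL [ 81.  -12.8  -9.6]
tipfrontR [81.  15.7 -9.7]
innerL [68.  -8.5 30.4]
innerR [68.  10.6 30.3]
inL74 [78.7 -8.5 -9.6]
inR74 [78.7 10.9 -9.6]
[172, 165, 176, 173, 173, 181, 107, 139, 115, 105, 122, 112, 153, 155, 153, 153, 151, 136, 137, 135, 136, 144, 179, 178] [174, 172, 170, 178, 175, 176, 97, 96, 106, 124, 137, 86, 138, 151, 154, 151, 153, 147, 147, 138, 136, 179, 178, 180]
```

servo_tool:
  targets: [0,0,0.08,0,0,-0.01,0,0,0.15,0,0,-0.0146,0,0,0.15,0,0,-0.0146,0,0,0.15,0,0,-0.0146,0,-0.05,0.1,0,0,-0.0146,0,-0.1,0.04,0,0,-0.0146,0,-0.15,0,0,0,-0.0146,0.01,-0.2,0,0,0,-0.0046]

```text
time: 15.9
position: [560.4, -107.9, 249.1]
tool_rot: [[0.116, 0.993, -0.003], [0.993, -0.116, 0.001], [0.001, -0.004, -1.0]]
ft_force: [0.2, -0.0, -1.3]
grip_width: 21.8
gripper_force: 58.7
```

servo_tool:
  targets: [0.01,-0.25,0,0,0,0,0.01,-0.3,0,0,0,0,0.01,-0.3,0,0,0,0,0.01,-0.3,0,0,0,0,0.01,-0.3,0,0,0,0,0,-0.3,0,0,0,0,0,-0.25,0,0,0,0,0,-0.2,0,0,0,0]

```text
time: 16.7
position: [567.8, -440.4, 247.7]
tool_rot: [[0.116, 0.993, -0.003], [0.993, -0.116, 0.002], [0.002, -0.004, -1.0]]
ft_force: [0.8, 0.2, -0.1]
grip_width: 21.6
gripper_force: 58.7
```

servo_tool:
  targets: [0,-0.15,0,0,0,0,0,-0.1,0,0,0,0,0,-0.035,0,0,0,0,0,0,0,0,0,0,0,0,0,0,0,0]

```text
time: 17.2
position: [569.1, -479.8, 250.3]
tool_rot: [[0.114, 0.993, -0.001], [0.993, -0.114, 0.001], [0.001, -0.001, -1.0]]
ft_force: [0.5, -0.6, -0.7]
grip_width: 21.4
gripper_force: 58.7
```

```bash
python3 - <<'E'
from h import *
s=r.get_state();print(s["position"],s["tool_rot"].round(3).tolist(),s["grip_width"],s["gripper_force"],s["q"].round(1))
f,K,T=cam("wrist","w8")
for p in [(583.7,-358.8,186),(597.3,-232.7,186)]: print(proj(K,T,p))
m=((f.min(2)>150)).astype(np.uint8)
g=f
a,b=proj(K,T,(584.8,-348.8,186)).round().astype(int)
print(a,b)
for y in range(max(b-30,0),min(b+60,399),6): print(y,f.max(2)[y,max(a-40,0):a+40:3].tolist())
E
```

```text
[ 569.05856071 -479.76870509  250.31731164] [[0.114, 0.993, -0.001], [0.993, -0.114, 0.001], [0.001, -0.001, -1.0]] 21.413087559244758 58.68319094181061 [-43.4  31.6  63.6   0.   84.9 -36.8]
[320.37237507  -2.44643209]
[ 318.76126419 -374.3313388 ]
320 -26
0 [130, 136, 136, 136, 138, 133, 139, 141, 138, 141, 137, 135, 134, 107, 101, 102, 75, 77, 105, 125, 132, 88, 156, 151, 152, 157, 153]
6 [130, 137, 141, 139, 136, 132, 137, 137, 139, 140, 141, 133, 133, 77, 104, 101, 73, 75, 101, 125, 130, 93, 163, 153, 152, 158, 154]
12 [129, 138, 141, 138, 134, 133, 138, 140, 142, 141, 144, 138, 136, 116, 98, 94, 77, 76, 120, 124, 128, 90, 157, 152, 157, 152, 153]
18 [129, 142, 144, 139, 137, 139, 138, 139, 138, 142, 144, 137, 134, 113, 103, 84, 73, 84, 121, 131, 143, 91, 151, 152, 155, 153, 153]
24 [131, 146, 142, 142, 137, 139, 138, 142, 142, 144, 143, 119, 121, 109, 104, 71, 76, 77, 132, 132, 143, 86, 156, 149, 155, 153, 150]
30 [126, 146, 144, 140, 140, 138, 139, 142, 143, 142, 143, 144, 92, 91, 105, 93, 92, 91, 115, 134, 140, 131, 151, 167, 157, 149, 158]
```

servo_tool:
  targets: [0.009,0.08,0,0,0,0,0.018,0.15,0,0,0,0,0.018,0.15,0,0,0,0,0,0.01,0,0,0,0,0,0,0,0,0,0,0,0,0,0,0,0]

```text
time: 17.85
position: [575.9, -422.5, 251.2]
tool_rot: [[0.114, 0.993, 0.0], [0.993, -0.114, -0.001], [-0.001, 0.001, -1.0]]
ft_force: [0.3, 0.1, -0.6]
grip_width: 21.7
gripper_force: 58.7
```

```bash
python3 - <<'E'
from h import *
s=r.get_state();p=s["position"];R=s["tool_rot"];print(p,R.round(3).tolist(),s["ft_force"])
f,K,T=cam("wrist","w9");np.savez("v5.npz",w=f,K=K,T=T)
print(proj(K,T,(583.7,-358.8,186)),proj(K,T,(588,-322,186)))
g=f.max(2)
for y in range(0,160,8): print(y,g[y,260:388:3].tolist())
E
```

```text
[ 575.94469059 -422.49277497  251.18374099] [[0.114, 0.993, 0.0], [0.993, -0.114, -0.001], [-0.001, 0.001, -1.0]] [ 0.2941806   0.139062   -0.55843343]
[319.37470486 119.30374081] [319.5965682   43.71759745]
0 [127, 128, 130, 136, 136, 133, 131, 134, 133, 135, 129, 130, 134, 144, 141, 147, 143, 142, 142, 141, 203, 202, 83, 81, 128, 138, 140, 112, 158, 161, 164, 164, 167, 160, 157, 152, 155, 159, 162, 163, 165, 162, 164]
8 [122, 123, 136, 135, 135, 133, 134, 136, 132, 132, 127, 127, 137, 142, 142, 143, 144, 146, 139, 141, 209, 206, 80, 79, 110, 137, 140, 120, 167, 160, 162, 164, 163, 164, 165, 158, 158, 163, 165, 161, 162, 164, 164]
16 [140, 140, 140, 134, 134, 134, 131, 134, 133, 129, 130, 130, 138, 143, 140, 145, 145, 143, 142, 115, 202, 201, 81, 81, 78, 141, 145, 118, 166, 158, 158, 163, 162, 165, 159, 168, 159, 158, 157, 161, 164, 166, 167]
24 [138, 138, 140, 136, 135, 134, 132, 136, 137, 130, 127, 130, 141, 145, 141, 146, 145, 142, 140, 142, 213, 211, 79, 85, 127, 138, 148, 126, 156, 158, 162, 162, 160, 155, 161, 158, 163, 165, 163, 160, 162, 155, 156]
32 [138, 141, 139, 135, 136
[... 2539 characters left out ...]
3, 93, 134, 134, 126, 120, 181, 49, 53, 51, 58, 76, 77, 78, 78, 81, 128, 178, 206, 199, 191]
136 [115, 116, 114, 111, 112, 72, 71, 72, 73, 74, 49, 52, 65, 108, 113, 112, 110, 118, 115, 110, 111, 112, 113, 115, 117, 115, 116, 154, 87, 50, 52, 60, 73, 76, 77, 75, 79, 99, 207, 168, 146, 150, 126]
144 [112, 113, 117, 115, 116, 85, 74, 79, 75, 76, 66, 48, 50, 117, 121, 117, 114, 117, 115, 115, 120, 112, 117, 114, 117, 114, 114, 111, 55, 56, 61, 56, 81, 80, 78, 79, 80, 185, 136, 143, 159, 220, 224]
152 [116, 113, 115, 114, 113, 116, 77, 75, 71, 71, 74, 47, 48, 68, 115, 117, 116, 114, 118, 117, 121, 120, 111, 118, 114, 117, 114, 50, 55, 57, 57, 75, 76, 81, 77, 79, 158, 130, 131, 161, 215, 216, 217]
```

```bash
python3 - <<'E'
from h import *
d=np.load("v5.npz");K,T=d["K"],d["T"];f=d["w"].max(2);s=r.get_state();p=s["position"];R=s["tool_rot"];print(p)
for y in (20,60,100): print(f[y,312:334].tolist())
print(f[108:124,322].tolist())
for u in [(322,117),(322,20)]: print((R.T@(onz(K,T,u,186)-p)).round(1))
zt=p[2]-10.3
for L,Rr,y in [(298,343,108),(281,360,66)]:
  for z in (zt-20,zt,zt+20): print(y,z.round(),(R.T@(onz(K,T,((L+Rr)/2,y),z)-p)).round(1))
E
```

```text
[ 575.81760684 -422.88677605  250.99637399]
[140, 138, 139, 139, 140, 119, 104, 175, 211, 209, 212, 212, 212, 158, 75, 81, 82, 80, 82, 81, 78, 114]
[144, 143, 140, 142, 139, 141, 132, 170, 202, 203, 205, 204, 190, 131, 81, 85, 78, 77, 81, 79, 110, 128]
[141, 137, 139, 138, 139, 142, 120, 168, 209, 205, 207, 208, 190, 133, 79, 78, 79, 79, 76, 107, 123, 126]
[207, 211, 212, 211, 208, 205, 204, 206, 207, 205, 205, 190, 103, 95, 91, 88]
[65.8  1.8 64.9]
[112.5   1.7  64.9]
108 221.0 [69.9  0.8 30.2]
108 241.0 [69.6  0.7 10.2]
108 261.0 [69.3  0.5 -9.8]
66 221.0 [86.7  0.7 30.2]
66 241.0 [84.1  0.6 10.2]
66 261.0 [81.5  0.5 -9.8]
```

The card edge sits at tool (65.5, 1.8) mm and the mouth centre line at y ≈ 0.8, parallel to it. I'll correct by 1–2 mm and slide down straight.

servo_tool:
  targets: [0.008,0.013,0,0,0,0,0,0,-0.05,0,0,0,0,0,-0.1,0,0,0,0,0,-0.05,0,0,0,0,0,0,0,0,0,0,0,0,0,0,0]

```text
time: 18.5
position: [576.8, -420.8, 220.4]
tool_rot: [[0.115, 0.993, -0.0], [0.993, -0.115, 0.0], [0.0, -0.001, -1.0]]
ft_force: [1.1, 0.4, 0.4]
grip_width: 21.8
gripper_force: 58.7
```

```bash
python3 - <<'E'
from h import *
s=r.get_state();p=s["position"];R=s["tool_rot"];print(p,s["ft_force"])
f,K,T=cam("wrist","w10");f=f.max(2)
for y in (20,60,84,92,100,108): print(y,f[y,290:354:2].tolist())
print(f[60:150:3,322].tolist())
E
```

```text
[ 576.84671725 -420.84109625  220.3724986 ] [1.07899458 0.35856849 0.40298908]
20 [136, 138, 143, 142, 143, 144, 145, 148, 146, 145, 142, 140, 140, 139, 167, 185, 181, 177, 81, 83, 78, 91, 129, 136, 142, 143, 124, 136, 156, 157, 164, 161]
60 [139, 138, 140, 143, 146, 140, 144, 148, 148, 148, 141, 141, 140, 140, 157, 182, 182, 170, 78, 76, 81, 76, 114, 128, 139, 140, 116, 95, 163, 162, 160, 158]
84 [47, 44, 121, 143, 148, 141, 144, 147, 146, 144, 143, 138, 137, 135, 158, 182, 181, 166, 80, 77, 82, 78, 126, 130, 137, 135, 105, 95, 159, 118, 53, 48]
92 [46, 43, 42, 122, 145, 146, 146, 150, 147, 146, 146, 138, 138, 139, 161, 188, 186, 170, 77, 80, 79, 79, 108, 128, 136, 134, 106, 131, 95, 49, 46, 45]
100 [48, 46, 43, 43, 120, 145, 144, 148, 149, 144, 145, 139, 138, 137, 151, 186, 185, 172, 74, 80, 77, 108, 127, 125, 137, 145, 108, 65, 46, 46, 45, 50]
108 [43, 44, 41, 41, 39, 123, 143, 147, 145, 146, 144, 139, 137, 138, 159, 179, 179, 168, 81, 78, 94, 78, 125, 135, 141, 143, 50, 45, 48, 41, 45, 52]
[182, 186, 197, 191, 195, 189, 187, 182, 181, 188, 188, 187, 189, 185, 186, 184, 179, 186, 191, 184, 186, 181, 91, 91, 92, 91, 106, 112, 112, 115]
```

servo_tool:
  targets: [0,0,-0.05,0,0,0,0,0,-0.1,0,0,0,0,0,-0.1,0,0,0,0,0,-0.08,0,0,0,0,0,-0.04,0,0,0,0,0,0,0,0,0,0,0,0,0,0,0]

```text
time: 19.25
position: [577.1, -420.8, 165.3]
tool_rot: [[0.115, 0.993, 0.0], [0.993, -0.115, -0.0], [-0.0, 0.0, -1.0]]
ft_force: [-1.0, 0.4, -0.3]
grip_width: 21.8
gripper_force: 58.7
```

```bash
python3 - <<'E'
from h import *
s=r.get_state();p=s["position"];R=s["tool_rot"];print(p,s["ft_force"],s["grip_width"],s["gripper_force"])
f,K,T=cam("wrist","w11");f=f.max(2)
for y in (20,60,84,100,108,120,140): print(y,f[y,284:360:2].tolist())
print(f[60:190:3,322].tolist())
for u in [(322,c) for c in (130,150,170)]: print(u,(R.T@(onz(K,T,u,186)-p)).round(1))
E
```

```text
[ 577.12263138 -420.80556357  165.3273739 ] [-1.01699483  0.39604728 -0.32159244] 21.84177417886107 58.67500305175781
20 [142, 149, 146, 145, 143, 147, 150, 151, 151, 148, 152, 145, 146, 144, 144, 146, 159, 208, 207, 209, 207, 210, 112, 82, 85, 84, 108, 131, 141, 143, 146, 148, 133, 112, 171, 173, 172, 168]
60 [144, 147, 151, 151, 146, 148, 147, 150, 152, 155, 152, 153, 146, 130, 131, 132, 157, 209, 213, 213, 209, 211, 102, 83, 82, 78, 111, 133, 132, 137, 145, 144, 131, 143, 173, 170, 165, 166]
84 [54, 53, 51, 47, 49, 120, 148, 149, 152, 153, 151, 146, 129, 133, 131, 128, 150, 214, 218, 219, 216, 218, 96, 84, 80, 84, 82, 111, 127, 138, 143, 141, 94, 53, 49, 52, 54, 55]
100 [54, 49, 52, 50, 48, 42, 44, 125, 154, 151, 150, 150, 141, 138, 128, 129, 150, 211, 210, 213, 212, 212, 99, 80, 79, 84, 111, 128, 128, 130, 76, 49, 48, 46, 49, 56, 54, 56]
108 [48, 50, 53, 50, 49, 41, 47, 48, 131, 149, 148, 146, 134, 129, 128, 128, 153, 212, 208, 209, 210, 208, 94, 79, 79, 83, 78, 127, 129, 58, 45, 47, 47, 48, 52, 51, 56, 57]
120 [83, 60, 51, 51, 44, 127, 150, 125, 132, 150, 149, 149, 121, 95, 98, 96, 121, 187, 187, 188, 187, 189, 90, 85, 77, 79, 80, 128, 128, 127, 133, 131, 52, 55, 57, 59, 55, 62]
140 [74, 75, 79, 54, 49, 50, 46, 90, 97, 94, 92, 127, 149, 150, 148, 147, 147, 120, 94, 94, 92, 94, 97, 97, 84, 77, 108, 129, 123, 115, 54, 52, 57, 56, 55, 59, 82, 80]
[213, 205, 205, 214, 216, 215, 213, 216, 219, 219, 215, 211, 212, 213, 204, 205, 209, 216, 197, 192, 188, 188, 189, 187, 96, 95, 94, 91, 89, 117, 117, 120, 117, 114, 118, 123, 118, 121, 124, 145, 115, 146, 141, 151]
(322, 130) [ 62.6   0.9 -20.7]
(322, 150) [ 56.9   0.9 -20.7]
(322, 170) [ 51.1   0.9 -20.7]
```

servo_tool:
  targets: [0,0,0,0,0,0,0,0,0,0,0,0,0,0,0,0,0,0,0,0,0,0,0,0,0,0,0,0,0,0]

```text
time: 19.8
position: [576.9, -420.7, 165.4]
tool_rot: [[0.115, 0.993, 0.0], [0.993, -0.115, -0.0], [-0.0, 0.0, -1.0]]
ft_force: [-0.4, 0.6, 0.0]
grip_width: 21.6
gripper_force: 58.7
```

```bash
python3 -c "
from rig import r
s=r.get_state();print(s['position'],s['ft_force'],s['grip_width'],s['gripper_force']);print(r.close_job())"
```

```text
[ 576.92135759 -420.67274725  165.37382985] [-0.40660391  0.62932499  0.01161418] 21.59864155548883 58.674373626708984
the job is handed in; nothing more can be done
None
```

I handed the job in at 19.8 s: the lid sits flush on the box and released, and the clip is held wide open around the card's right (-y) edge. That edge is about 18 mm inside the mouth at mid-height, with no contact force seen. The hand-in gave no verdict, so the result rests on my own measurements.

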